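Book a tray of glass cartons onto the green collection

TASK

First lift the orange tag slider out of its notch, carry it along the rail and let it drop fully into the notch beside the green flag. Then put every white carton on the pivoting tray, spread over both sides so that the tray comes to rest level; then pick up the scanner wand, aim its nose straight down at the barcode label on the tag from about 6 cm, hold it there steadily for two seconds, and stand it back on its round charging pad. The tag, the cartons and the level tray must be as described at the end too (put right whatever gets knocked), and the other things on the bench are to be left alone.

Things in the scene. Friction and masses are not known exactly. Their poses are not given: they have to be found in the camera images.
- tag_grip (a point): Middle of the orange tag slider's upright grip: 24 mm along the rail's x, 16 mm along its y (grip it across these 16 mm), 62 mm tall; this point is 23 mm below its top, and 85 mm above the bench when seated. Axes: y along the rail, x across it away from the robot, z up. The combs' teeth end 54 mm above the bench. The tag weighs about 120 g and is captive on the rail.
- tag_label (a point): Centre of the face-up barcode label (36 x 42 mm white plate with black bars) that the tag carries on the robot's side, 56 mm from the grip in the rail's -x and 65.5 mm above the bench when seated. The grip's top is 42 mm higher than the label.
- tag_slide (a joint): Position of the tag along the rail (m): 0 in the first notch, at the rail's -y end, where it starts, growing along the rail's +y. The notches of the steel combs are at 0, 0.04, 0.08 and 0.12, each 16 mm wide for the tag's 12 mm brass cross-pin. Lifted, it slides freely (under 1 N).
- tag (a joint): How far the tag is lifted (m): 0 seated in a notch, 0.014 standing on top of a tooth; it must be lifted more than 0.014 to pass the teeth (0.022 is comfortable), and its travel ends at 0.040. It drops by its own weight.
- flag_green_top (a point): Centre of the top of the green flag (26 mm along the rail, 12 mm across, top 65 mm above the bench), on the rail's far side, 52 mm from its centre line, exactly beside the notch where the tag must go. Axes parallel to the rail's (y along it). Green, blue and white flags stand beside the second, third and fourth notches, in an order that differs from start to start.
- flag_blue_top (a point): The same point of the blue flag (not wanted).
- flag_white_top (a point): The same point of the white flag (not wanted).
- tray (a joint): Tilt of the pivoting tray (rad): 0 level, positive when its left (+y) end is up, range -0.2 to 0.2. The pivot runs along the tray's x under its middle, 70 mm above the bench; a spring of about 1.3 N m/rad returns it, so one carton too many on one side tilts it about 0.1 rad. It gives way when pushed.
- tray_mid (a point): Middle of the tray's floor, 76 mm above the bench; axes tilt with the tray: x across it, away from the robot, y along it, z up. Wooden floor 182 x 342 mm inside a rim 12 mm high. Painted pads suggest places for five cartons, long side along x: four grey ones at x = +-43, y = +-115 mm, a yellow one in the middle over the pivot, where a carton tilts nothing.
- carton1_mid (a point): Centre of a small white carton of glass beads, 70 (its x) x 46 (its y) x 40 mm tall, centre 20 mm above its underside, 120 g; all cartons are alike. Three to five of the five are present. It stands flat on the bench.
- carton2_mid (a point): Centre of a small white carton of glass beads, 70 (its x) x 46 (its y) x 40 mm tall, centre 20 mm above its underside, 120 g; all cartons are alike. Three to five of the five are present. It stands flat on the bench.
- carton3_mid (a point): Centre of a small white carton of glass beads, 70 (its x) x 46 (its y) x 40 mm tall, centre 20 mm above its underside, 120 g; all cartons are alike. Three to five of the five are present. It stands flat on the bench.
- carton4_mid (a point): Centre of a small white carton of glass beads, 70 (its x) x 46 (its y) x 40 mm tall, centre 20 mm above its underside, 120 g; all cartons are alike. Three to five of the five are present. It stands flat on the bench.
- carton5_mid (a point): Centre of a small white carton of glass beads, 70 (its x) x 46 (its y) x 40 mm tall, centre 20 mm above its underside, 120 g; all cartons are alike. Three to five of the five are present. It stands flat on the bench.
- wand_mid (a point): The scanner wand: grip point on its axis, 65 mm above its nose. A dark round handle, 38 mm across, from 22 to 105 mm above a pink round nose, 64 mm across and 22 mm high; it stands nose down on the charging pad. z points up the handle, away from the nose. About 160 g.
- wand_nose (a point): Centre of the scanner's window in the wand's nose face (its underside as it stands); it looks along its own -z.
- dock_top (a point): Centre of the top of the round charging pad, teal on black, 104 mm across, 4 mm thick, fixed to the bench.
- tape_roll: Roll of brown tape, 68 mm across, 24 mm high. Leave it alone; origin at the centre of its underside.
- bead_jar: Green glass jar with a white cap, 52 mm across, 75 mm high. Leave it alone; origin at the centre of its underside.
- frit_jar: Amber glass jar with a black cap, 52 mm across, 75 mm high. Leave it alone; origin at the centre of its underside.
- mug: Blue mug, 76 mm across, 85 mm high. Leave it alone; origin at the centre of its underside.
- wrench: Steel wrench 140 mm long, lying flat. Leave it alone; origin at the centre of its underside.
- offcut: Green glass block, 50 x 35 x 20 mm. Leave it alone; origin at the centre of its underside.
Not all that is in view belongs to the job. Leave any red or yellow look-alike of the part that bears carton1_mid alone.

How it is judged:
On the way, in this order (a step that is already met when the one before it is completed fails the run):
1. the tag is lifted clear of the teeth (value of joint tag above 0.014 m), for 0.1 s.
2. the tag has dropped into the notch beside the green flag (y of tag_grip in the frame of flag_green_top between -0.007 and 0.007 m and value of joint tag below 0.004 m), for 0.3 s.
3. all cartons are on the tray and it rests level (all of step 2 and x of carton1_mid in the frame of tray_mid between -0.092 and 0.092 m and y of carton1_mid in the frame of tray_mid between -0.172 and 0.172 m and z of carton1_mid in the frame of tray_mid between 0.014 and 0.026 m and x of carton2_mid in the frame of tray_mid between -0.092 and 0.092 m and y of carton2_mid in the frame of tray_mid between -0.172 and 0.172 m and z of carton2_mid in the frame of tray_mid between 0.014 and 0.026 m and x of carton3_mid in the frame of tray_mid between -0.092 and 0.092 m and y of carton3_mid in the frame of tray_mid between -0.172 and 0.172 m and z of carton3_mid in the frame of tray_mid between 0.014 and 0.026 m and x of carton4_mid in the frame of tray_mid between -0.092 and 0.092 m and y of carton4_mid in the frame of tray_mid between -0.172 and 0.172 m and z of carton4_mid in the frame of tray_mid between 0.014 and 0.026 m and x of carton5_mid in the frame of tray_mid between -0.092 and 0.092 m and y of carton5_mid in the frame of tray_mid between -0.172 and 0.172 m and z of carton5_mid in the frame of tray_mid between 0.014 and 0.026 m and value of joint tray between -0.04 and 0.04 rad and velocity of joint tray between -0.05 and 0.05 rad/s), for 0.5 s.
4. the wand is held steadily, aimed down at the tag's label (all of step 2 and x of tag_label in the frame of wand_nose between -0.013 and 0.013 m and y of tag_label in the frame of wand_nose between -0.013 and 0.013 m and z of tag_label in the frame of wand_nose between -0.1 and -0.025 m and angle between wand_nose's own z axis and vertical below 0.25 rad), for 1.5 s.
At the end, for the whole second after the job is handed in: Tag within 4 mm of fully down in the notch by the green flag; every carton flat on the tray, tray level within 0.04 rad; wand upright on its pad within 25 mm of centre. Before: wand held 1.5 s, upright within 0.25 rad, 25 to 100 mm above the label, centred within 13 mm (all of step 2 and x of carton1_mid in the frame of tray_mid between -0.092 and 0.092 m and y of carton1_mid in the frame of tray_mid between -0.172 and 0.172 m and z of carton1_mid in the frame of tray_mid between 0.014 and 0.026 m and x of carton2_mid in the frame of tray_mid between -0.092 and 0.092 m and y of carton2_mid in the frame of tray_mid between -0.172 and 0.172 m and z of carton2_mid in the frame of tray_mid between 0.014 and 0.026 m and x of carton3_mid in the frame of tray_mid between -0.092 and 0.092 m and y of carton3_mid in the frame of tray_mid between -0.172 and 0.172 m and z of carton3_mid in the frame of tray_mid between 0.014 and 0.026 m and x of carton4_mid in the frame of tray_mid between -0.092 and 0.092 m and y of carton4_mid in the frame of tray_mid between -0.172 and 0.172 m and z of carton4_mid in the frame of tray_mid between 0.014 and 0.026 m and x of carton5_mid in the frame of tray_mid between -0.092 and 0.092 m and y of carton5_mid in the frame of tray_mid between -0.172 and 0.172 m and z of carton5_mid in the frame of tray_mid between 0.014 and 0.026 m and value of joint tray between -0.04 and 0.04 rad and horizontal distance between wand_nose and dock_top below 0.025 m and angle between wand_nose's own z axis and vertical below 0.12 rad and z of wand_nose in the frame of dock_top below 0.006 m); the robot touches nothing.
It fails at once if another thing on the bench (tape, jar, mug, wrench, glass block) is pushed more than 6 cm (distance of any of tape_roll, bead_jar, frit_jar, mug, wrench, offcut from where it was at the start of the episode above 0.06 m).
Of carton1, carton2, carton3, carton4, carton5 only 3 to 5 are there at a start; the rules pass over those that are not, and their reading is None.
At some moment in a run one of carton1, carton2, carton3, carton4, carton5 may be knocked a few centimetres aside while the robot is not near it.
It also fails if it takes over 210 s, if anything falls off the work surface, if the arm or the gripper's body presses on something with over 40 N, if the wrist force passes 120 N, or if a joint passes its speed limit or range.

ROBOT

A 6-joint arm with a two-finger parallel gripper is mounted at the origin on the work surface. World frame = base frame: x ahead of the robot, y to its left, z up, the work surface at z = 0. Lengths are in m, angles in rad, forces in N, time in s.
With the tool pointing down it reaches from about 0.3 to 0.75 m from the base axis. Payload 8.5 kg.
Tool frame: the origin (TCP) lies on the centre line of the jaws, within the pads' length; the fingertips stand 25 mm ahead of it and the grasp point (between the pads) lies 6 mm ahead of it (arm.tips_ahead is the distance from the TCP to the fingertips, in m); z points along the fingers, y is the line along which they close (so a half turn about z gives the same grasp; the last joint's range is limited). The gripper opens to 88 mm and grips with 3 to 60 N. Pads are 18 mm wide; open, the fingers measure 123 mm over their backs; the gripper's body (75 mm by 187 mm) begins 45 mm behind the grasp point.
Start: joints at [1.1, 0.381, 1.297, -0, 1.464, -0.215], TCP at [0.139, 0.532, 0.264] pointing down, gripper open.
Joint ranges: [-3.11, 3.11], [-0.89, 2.33], [0.22, 2.48], [-1.42, 4.56], [0.17, 2.85], [-2.88, 2.88]. Speed limits (rad/s): [2.39, 2.39, 3.14, 3.14, 3.14, 3.14].

INTERFACE

Orientations are given as a rotation vector (axis times angle).
In Python, from cell import arm, imaging gives the robot as it stands.
- The arm moves only by the shell command python3 -m pendant 'ROWS' [FORCE]. ROWS is JSON, a list that holds one entry, the list of rows, each a list of 7 numbers: the shift along the tool's x, y, z as a fraction of full scale, then the turn, a rotation vector about the tool's x, y, z as a fraction of full scale, then the closure, from 0 (fully open) to 1 (shut). A call has 1 to 12 rows; each row shifts and turns the commanded pose from where the row before left it, along the tool's axes as they then stand; what a row does not reach is not made up. Full scale, the value 1, is 0.25 m for a shift and 0.15 rad for a turn. A row lasts 1/10 s, in which the tool goes at most 50 mm and 8.59 degrees, less where a joint would pass 70% of its speed; a pose out of reach is approached as far as the arm can. A call with a number of a shift or a turn outside -1 to 1 is refused whole. A call with a gripper value outside its range is refused whole. The fingers move at their own pace and stop on an object; FORCE is the grip in N (left out, the last holds). Time passes only in rows, so rows that do not move let the fingers close. It gives the time, the measured TCP pose, the force, the opening and the grip force at its end, in the units of the state.
- arm.read_state(): the state, without advancing time (a new reading comes with each control period).
- imaging.get_image(name): name is "scene" or "top"; returns the picture (420x560x3 uint8, red, green, blue); there is no depth.
- imaging.camera_info(name): a dict with "camera_matrix" (3x3 intrinsics, pixels), "k1" (the pictures are not rectified: a ray, as slopes to the right and down, at radius r is drawn at 1 + k1 r^2 times it, then the intrinsics apply), "extrinsics" (4x4, takes a point from world to camera coordinates). Camera axes: x right, y down, z forward; pixel columns grow to the right and rows downward; lengths in m; the calibration is good to about 2 mm. A picture is of the moment at which its call begins. camera_info takes no time and is no camera call.
- arm.close_job(): hands the job in; it is judged then, once.
The state is a dict: "t": time; "joint_positions": joint angles; "dq": joint speeds; "joint_torque": joint torques, N m; "position": TCP position; "orientation": TCP orientation; "ft_force": force on the tool from outside, world axes, zero at the start; "moment": the same for the moment, N m; "width": finger opening in m; "finger_force": force on a finger pad.
Only numpy, scipy, OpenCV 4.12 (cv2) and the standard library are available. Lean on these libraries where they do the work, as an engineer would, in place of code of your own. Each camera call takes 0.05 s, during which the arm holds its last target. There are 200 camera calls.

## Working session

There is one attempt and no reset: what is moved stays moved. The work goes in short steps, Python scripts to look and compute and a shell command to move; the robot and the scene stay as the last step left them, time stands still between calls to the robot, and variables do not carry over. Pictures are saved under pics/ and viewed, at most 14 in all, crops included, and the job is handed in when it is done.

```bash
mkdir -p pics; ls; python3 - <<'E'
from cell import arm, imaging
import cv2
for n in("scene","top"):
    im=imaging.get_image(n); cv2.imwrite(f"pics/{n}0.png",im[:,:,::-1]); print(n,imaging.camera_info(n))
print(arm.read_state(), arm.tips_ahead)
E
```

```text
pics
scene {'camera_matrix': array([[390.98176119,   0.        , 287.19838239],
       [  0.        , 390.98176119, 208.92875217],
       [  0.        ,   0.        ,   1.        ]]), 'k1': -0.017708884252760185, 'extrinsics': array([[ 0.8025326 ,  0.59655441, -0.00801651, -0.41052235],
       [ 0.34619095, -0.47658291, -0.80809687, -0.09948004],
       [-0.48589429,  0.64574884, -0.58899506,  1.32445837],
       [ 0.        ,  0.        ,  0.        ,  1.        ]])}
top {'camera_matrix': array([[546.51753169,   0.        , 272.84382697],
       [  0.        , 546.51753169, 208.96683256],
       [  0.        ,   0.        ,   1.        ]]), 'k1': -0.04127426665534302, 'extrinsics': array([[-0.0084999 , -0.99983774,  0.01588247, -0.00760691],
       [-0.9979709 ,  0.0074796 , -0.0632308 ,  0.52512074],
       [ 0.06310175, -0.0163877 , -0.99787254,  1.62412018],
       [ 0.        ,  0.        ,  0.        ,  1.        ]])}
{'t': 0.1, 'joint_positions': array([ 1.09974078e+00,  3.81125822e-01,  1.29813762e+00, -4.10792484e-06,
        1.46363770e+00, -2.15300734e-01]), 'dq': array([ 0.00084787, -0.00203707, -0.00311864,  0.00307461,  0.00020455,
        0.00121406]), 'joint_torque': array([ 5.40108274e-03, -4.38645458e+01, -2.24914259e+01,  7.15832273e-02,
        3.41774302e-02, -7.37619212e-05]), 'position': array([0.13903766, 0.53190763, 0.26321698]), 'orientation': array([-4.00588275e-01, -3.11550761e+00,  1.93741218e-03]), 'ft_force': array([ 0.47272535,  0.4021888 , -0.30044369]), 'moment': array([ 0.06906711, -0.01758884,  0.00942564]), 'finger_force': 0.0, 'width': 0.08820879657968522} 0.025
```

View pics/top0.png

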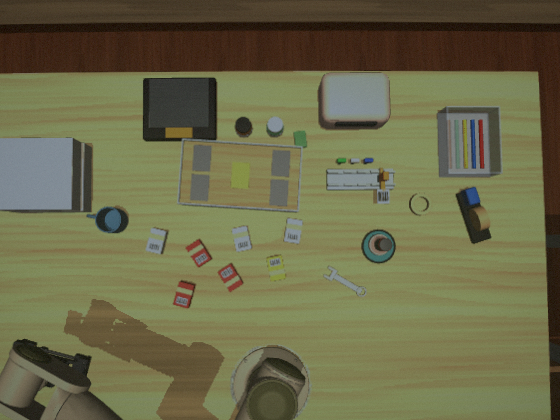

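View pics/scene0.png

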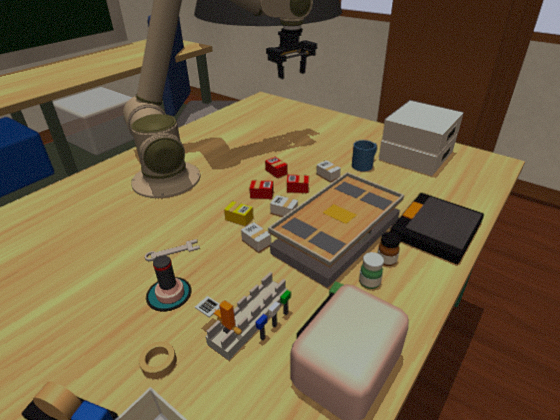

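The top view shows white cartons at (157,240), (241,238) and (293,231). Their look-alikes are red at (199,253), (231,277), (185,294) and yellow at (276,267). The orange tag is at (383,185) on the rail's right (-y) end. The flags run green (341,160), white (354,160), blue (368,160), so green is at the far-left notch. The wand is at (381,246) and the tray at (240,175). I choose the three white cartons and check them in a close crop.

```bash
cat > h.py <<'E'
from cell import arm, imaging
import cv2, numpy as np
from scipy.spatial.transform import Rotation as R
def ray(n,uv):
    c=imaging.camera_info(n);K=c["camera_matrix"];E=c["extrinsics"]
    d=cv2.undistortPoints(np.array([[uv]],float),K,np.array([c["k1"],0,0,0]),None)[0,0] if 0 else (np.array(uv,float)-K[:2,2])/K[0,0]
    q=d.copy()
    for _ in range(10): q=d/(1+c["k1"]*(q@q))
    Rm=E[:3,:3]; return -Rm.T@E[:3,3], Rm.T@np.append(q,1)
def onz(n,uv,z):
    o,d=ray(n,uv); return (o+d*(z-o[2])/d[2])[:2]
def proj(n,p):
    c=imaging.camera_info(n);E=c["extrinsics"];q=E[:3,:3]@p+E[:3,3];q=q[:2]/q[2]
    return c["camera_matrix"][0,0]*q*(1+c["k1"]*(q@q))+c["camera_matrix"][:2,2]
def blobs(n,mask,z,amin=15):
    k,_,st,ce=cv2.connectedComponentsWithStats(mask.astype(np.uint8)); out=[]
    for i in range(1,k):
        if st[i,4]>=amin: out.append((st[i,4],ce[i].round(1),onz(n,ce[i],z).round(4)))
    return out
def rect(n,mask,z):
    "min-area rectangle of the largest blob, corners cast to height z -> centre, sides, angle of long side"
    cs,_=cv2.findContours(mask.astype(np.uint8),cv2.RETR_EXTERNAL,cv2.CHAIN_APPROX_NONE)
    c=max(cs,key=cv2.contourArea)[:,0]
    w=np.array([onz(n,p,z) for p in c])
    (cx,cy),(a,b),t=cv2.minAreaRect((w*1000).astype(np.float32))
    if a<b: a,b,t=b,a,t+90
    return np.round([cx/1000,cy/1000,a,b,(t+90)%180-90],4)
def to(p,yaw=None,p0=None,R0=None):
    """shift (units of rows, total) in tool axes from present pose; target straight down, tool y axis at yaw(deg, mod 180)"""
    s=arm.read_state(); Rm=R.from_rotvec(s["orientation"]); p=np.array(p)
    yawn=np.degrees(np.arctan2(*Rm.as_matrix()[[1,0],1]))
    if yaw is None: yaw=yawn
    dy=(yaw-yawn+90)%180-90
    T=[]
    for d in (dy,dy-180*np.sign(dy)):
        y=np.radians(yawn+d); Y=np.array([np.cos(y),np.sin(y),0]);Z=np.array([0,0,-1.]);X=np.cross(Y,Z)
        Rt=R.from_matrix(np.c_[X,Y,Z]); rv=(Rm.inv()*Rt).as_rotvec()
        sh=Rm.inv().apply(p-s["position"])
        sh2=Rt.inv().apply(p-s["position"])
        T.append((round(d,1),'turn/0.15',(rv/.15).round(2),'shift now',(sh/.25).round(3),'shift if turned first',(sh2/.25).round(3)))
    print('at',s["position"].round(4),'yaw',round(yawn,1),'j6',s["joint_positions"][5].round(2))
    for t in T: print(t)
E
python3 - <<'E'
from h import *
im=cv2.imread("pics/top0.png")
cv2.imwrite("pics/crop1.png",cv2.resize(im[140:290,140:410],None,fx=2.96,fy=2.96,interpolation=cv2.INTER_CUBIC))
hsv=cv2.cvtColor(im,cv2.COLOR_BGR2HSV).astype(int);H,S,V=hsv[...,0],hsv[...,1],hsv[...,2]
for n,(u,v) in dict(c1=(157,240),c2=(241,238),c3=(293,231),wood=(330,230),label=(383,196),wandtop=(384,244),nose=(375,247),teal=(366,240),tag=(383,180),gf=(341,160),bf=(368,160),wf=(354,160),traywood=(220,190),rim=(181,175),yel=(240,175)).items(): print(n,hsv[v,u])
E
```

```text
c1 [ 97  23 144]
c2 [104  35 155]
c3 [101  32 151]
wood [ 29  96 133]
label [60 13 81]
wandtop [39 23 77]
nose [21 75 58]
teal [ 86 107 112]
tag [ 15 144  62]
gf [ 61 153 133]
bf [112 168 138]
wf [103  32 153]
traywood [ 25  97 132]
rim [ 28  76 110]
yel [ 34 129 146]
```

View pics/crop1.png

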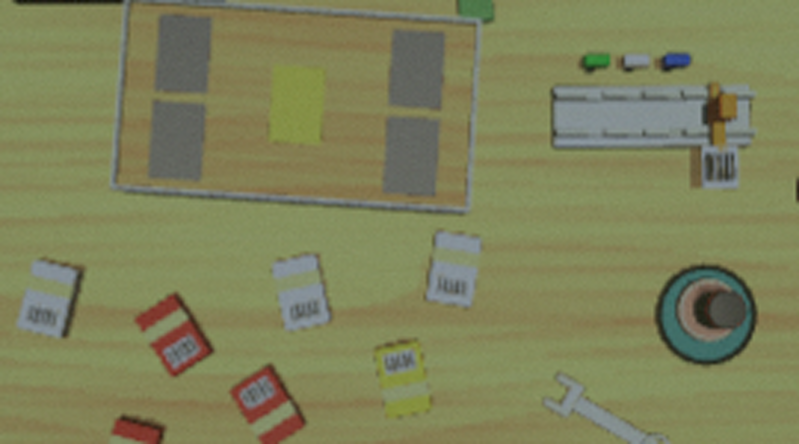

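The crop confirms three white cartons with pale bands, the rail with the tag in its right notch, green/white/blue flags left to right, and the wand on the teal pad.

```bash
python3 - <<'E'
from h import *
im=cv2.imread("pics/top0.png")
hsv=cv2.cvtColor(im,cv2.COLOR_BGR2HSV).astype(int);H,S,V=hsv[...,0],hsv[...,1],hsv[...,2]
def win(m,u,v,r): 
    w=np.zeros_like(m);w[v-r:v+r+1,u-r:u+r+1]=1; return m&w
k=np.ones((9,9),np.uint8)
wh=(S<62)&(V>100)
for u,v in((157,240),(241,238),(293,231)):
    m=cv2.morphologyEx(win(wh,u,v,20).astype(np.uint8),cv2.MORPH_CLOSE,k); print('carton',rect("top",m,.04))
print('green',blobs("top",win((H>45)&(H<80)&(S>110),341,160,10),.065))
print('blue',blobs("top",win((H>100)&(H<125)&(S>110),368,160,10),.065))
print('wf',blobs("top",win((S<60)&(V>110),354,160,8),.065))
print('label',rect("top",cv2.morphologyEx(win((S<60)&(V>60),383,197,9).astype(np.uint8),cv2.MORPH_CLOSE,k),.0655))
om=(H>5)&(H<22)&(S>130)&(V>90); print('tag',blobs("top",win(om,383,178,14),.108))
g=(S<25)&(V>60)&(V<125)
print('rail',rect("top",cv2.morphologyEx(win((S<60)&(V>60),352,180,28).astype(np.uint8),cv2.MORPH_CLOSE,k),.05))
teal=(H>80)&(H<100)&(S>80)&(V>60); c=np.argwhere(win(teal,379,246,22))[:,::-1].astype(np.float32)
(cx,cy),r=cv2.minEnclosingCircle(c); print('teal',cx,cy,r,onz("top",(cx,cy),.004),onz("top",(cx+r,cy),.004))
dk=win((V<85)&(S<70),385,243,9); print('handletop',blobs("top",dk,.109))
pk=win((H<20)&(S>50)&(V>100),377,246,12);print('nose',blobs("top",pk,.026))
pads=[b for b in blobs("top",((S<60)&(V<115)&(V>60)&(np.add.outer(np.zeros(420),np.arange(560))>183)&(np.add.outer(np.zeros(420),np.arange(560))<300)&(np.add.outer(np.arange(420),np.zeros(560))>142)&(np.add.outer(np.arange(420),np.zeros(560))<206)),.076,100)]
print('pads',pads)
print('yel',blobs("top",win((S>115)&(H>30)&(H<38)&(V>130),240,175,16),.076,100))
E
```

```text
carton [  0.4334   0.336   72.0774  47.2773 -13.9224]
carton [ 0.4375  0.0824 71.6372 47.3523 11.0658]
carton [ 4.70800e-01 -7.26000e-02  9.53458e+01  4.80612e+01 -8.69770e+00]
green [(np.int32(42), array([341.1, 160. ]), array([ 0.6648, -0.2129]))]
blue [(np.int32(25), array([368.4, 159.9]), array([ 0.6645, -0.2936]))]
wf [(np.int32(36), array([355. , 159.5]), array([ 0.666 , -0.2539]))]
label [ 0.5591 -0.3347 53.2206 44.1521 89.6426]
tag []
rail [  0.6064  -0.2509 157.8014 133.2818  88.7769]
teal 378.0 246.0 15.297158241271973 [ 0.41113798 -0.3294017 ] [ 0.41068419 -0.37604846]
handletop [(np.int32(130), array([385.4, 244.2]), array([ 0.4168, -0.3287]))]
nose [(np.int32(81), array([376. , 245.3]), array([ 0.4133, -0.3189]))]
pads [(np.int32(455), array([201.5, 157.7]), array([0.6723, 0.1954])), (np.int32(453), array([280.3, 162.9]), array([ 0.6554, -0.0337])), (np.int32(462), array([199.3, 187. ]), array([0.5867, 0.2017])), (np.int32(456), array([278.5, 192.2]), array([ 0.5698, -0.0275]))]
yel [(np.int32(444), array([239.9, 174.7]), array([0.6216, 0.0841]))]
```

The numbers agree: flags 40 mm apart, rail yaw ≈ 0, grip at (0.613, -0.333), and label at x ≈ 0.558.

```bash
python3 - <<'E'
from h import *
to((.613,-.333,.2),90)
E
```

```text
at [0.139  0.5319 0.2632] yaw 75.3 j6 -0.22
(np.float64(14.7), 'turn/0.15', array([-0.01, -0.  , -1.71]), 'shift now', array([-2.709, -2.867,  0.256]), 'shift if turned first', array([-1.896, -3.46 ,  0.253]))
(np.float64(-165.3), 'turn/0.15', array([-0.000e+00,  1.000e-02,  1.924e+01]), 'shift now', array([-2.709, -2.867,  0.256]), 'shift if turned first', array([1.896, 3.46 , 0.253]))
```

```bash
python3 -m pendant '[[[0,0,0,0,0,-0.86,0.4],[0,0,0,0,0,-0.86,0.4],[-0.09,-0.165,0,0,0,0,0.4],[-0.09,-0.165,0,0,0,0,0.4],[-0.09,-0.165,0,0,0,0,0.4],[-0.09,-0.165,0,0,0,0,0.4],[-0.09,-0.165,0,0,0,0,0.4],[-0.09,-0.165,0,0,0,0,0.4],[-0.09,-0.165,0,0,0,0,0.4],[-0.09,-0.165,0,0,0,0,0.4],[-0.09,-0.165,0,0,0,0,0.4],[-0.09,-0.165,0,0,0,0,0.4]]]' 20
python3 -m pendant '[[[-0.09,-0.165,0,0,0,0,0.4],[-0.09,-0.165,0.02,0,0,0,0.4],[-0.09,-0.165,0.02,0,0,0,0.4],[-0.09,-0.165,0.02,0,0,0,0.4],[-0.09,-0.165,0.02,0,0,0,0.4],[-0.09,-0.165,0.02,0,0,0,0.4],[-0.09,-0.165,0.02,0,0,0,0.4],[-0.09,-0.165,0.02,0,0,0,0.4],[-0.09,-0.165,0.02,0,0,0,0.4],[0,0,0,0,0,0,0.4]]]' 
python3 - <<'E'
from h import *
to((.613,-.333,.2),90)
E
```

```text
t: 1.3
position: [0.3654, 0.1182, 0.2638]
orientation: [-0.003, 3.142, 0.0]
ft_force: [0.5, 1.2, -0.3]
width: 0.0529
finger_force: 0.0
t: 2.3
position: [0.5693, -0.2551, 0.2211]
orientation: [-0.002, -3.14, -0.001]
ft_force: [-0.1, 0.1, 0.6]
width: 0.0528
finger_force: 0.0
at [ 0.5693 -0.2551  0.2211] yaw 89.9 j6 -2.18
(np.float64(0.1), 'turn/0.15', array([ 0.  , -0.01, -0.01]), 'shift now', array([-0.175, -0.311,  0.084]), 'shift if turned first', array([-0.175, -0.312,  0.084]))
(np.float64(-179.9), 'turn/0.15', array([-2.000e-02, -1.000e-02,  2.093e+01]), 'shift now', array([-0.175, -0.311,  0.084]), 'shift if turned first', array([0.175, 0.312, 0.084]))
```

```bash
python3 -m pendant '[[[-0.09,-0.155,0.04,0,0,0,0.4],[-0.085,-0.155,0.04,0,0,0,0.4],[0,0,0.1,0,0,0,0.4],[0,0,0,0,0,0,0.4]]]' 
python3 - <<'E'
from h import *
to((.613,-.333,.091),90)
for n,b in(("scene",(150,230,300,370)),):
    im=imaging.get_image(n)[:,:,::-1]; x0,y0,x1,y1=b
    cv2.imwrite("pics/a.png",cv2.resize(im[y0:y1,x0:x1],None,fx=4,fy=4))
E
```

```text
t: 2.7
position: [0.6112, -0.3276, 0.1746]
orientation: [0.002, -3.136, -0.008]
ft_force: [-0.7, 1.3, 0.0]
width: 0.0527
finger_force: 0.0
at [ 0.6112 -0.3276  0.1746] yaw 90.1 j6 -2.23
(np.float64(-0.1), 'turn/0.15', array([ 0.03, -0.04,  0.01]), 'shift now', array([-0.009, -0.023,  0.334]), 'shift if turned first', array([-0.007, -0.022,  0.334]))
(np.float64(179.9), 'turn/0.15', array([  0.06,   0.05, -20.93]), 'shift now', array([-0.009, -0.023,  0.334]), 'shift if turned first', array([0.007, 0.022, 0.334]))
```

View pics/a.png

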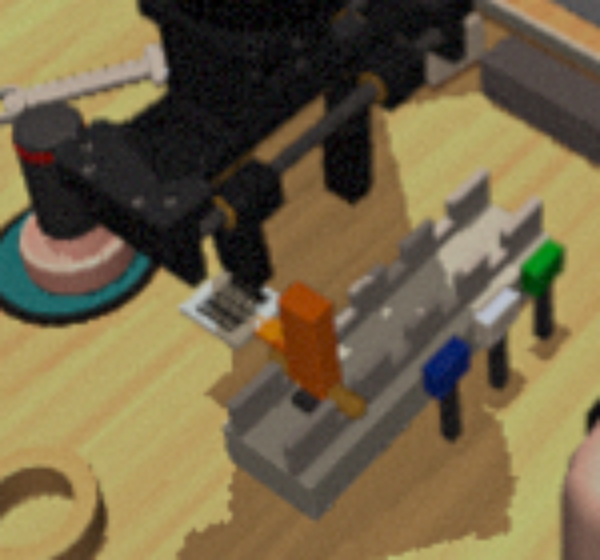

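The crop shows the tag upright in the nearest (first) notch, its grip top at about (226,303). The jaws are still above and behind it. I check the grip top by its ray.

```bash
python3 - <<'E'
from h import *
print(onz("scene",(226.5,303.5),.108), proj("scene",np.array([.613,-.333,.108])), proj("scene",np.array([.611,-.3276,.15])))
E
```

```text
[ 0.61180398 -0.3291699 ] [225.56346631 305.05049063] [224.51121656 287.79532152]
```

```bash
python3 -m pendant '[[[-0.007,-0.018,0.11,0,0,0,0.4],[0,0,0.11,0,0,0,0.4],[0,0,0.11,0,0,0,0.4],[0,0,0,0,0,0,0.4],[0,0,0,0,0,0,1],[0,0,0,0,0,0,1],[0,0,0,0,0,0,1],[0,0,0,0,0,0,1],[0,0,0,0,0,0,1]]]' 20
```

```text
t: 3.65
position: [0.6142, -0.3327, 0.0969]
orientation: [-0.003, 3.141, -0.001]
ft_force: [-0.5, 0.4, 2.5]
width: 0.016
finger_force: 20.0
```

```bash
python3 -m pendant '[[[0,0,-0.03,0,0,0,1],[0,0,-0.03,0,0,0,1],[0,0,-0.03,0,0,0,1],[0,0,0,0,0,0,1],[0,0,0,0,0,0,1]]]'; python3 -m pendant '[[[0,0.06,0,0,0,0,1],[0,0.08,0,0,0,0,1],[0,0.08,0,0,0,0,1],[0,0.08,0,0,0,0,1],[0,0.08,0,0,0,0,1],[0,0.06,0,0,0,0,1],[0,0.04,0,0,0,0,1],[0,0,0,0,0,0,1],[0,0,0,0,0,0,1]]]'
```

```text
t: 4.15
position: [0.6141, -0.3327, 0.1189]
orientation: [-0.003, 3.141, -0.0]
ft_force: [2.1, -0.4, -1.5]
width: 0.0156
finger_force: 20.0
t: 5.05
position: [0.6138, -0.2128, 0.1187]
orientation: [-0.003, 3.142, -0.0]
ft_force: [1.3, 0.1, -1.2]
width: 0.016
finger_force: 20.0
```

```bash
python3 -m pendant '[[[0,0,0.03,0,0,0,1],[0,0,0.03,0,0,0,1],[0,0,0.02,0,0,0,1],[0,0,0,0,0,0,1],[0,0,0,0,0,0,0.7],[0,0,0,0,0,0,0.5],[0,0,0,0,0,0,0.5],[0,0,0,0,0,0,0.5]]]'; python3 -m pendant '[[[0,0,-0.12,0,0,0,0.4],[0,0,-0.2,0,0,0,0.4],[0,0,-0.2,0,0,0,0.2],[0.08,0.18,0,0,0,0,0.2],[0.08,0.18,0,0,0,0,0.2],[0.08,0.18,0,0,0,0,0.2],[0,0,0,0,0,0,0.2]]]'; python3 - <<'E'
from h import *
im=imaging.get_image("scene")[:,:,::-1]; cv2.imwrite("pics/b.png",cv2.resize(im[170:380,150:430],None,fx=2.8,fy=2.8))
im=imaging.get_image("top")[:,:,::-1]; cv2.imwrite("pics/t1.png",im)
hsv=cv2.cvtColor(im,cv2.COLOR_BGR2HSV).astype(int);H,S,V=hsv[...,0],hsv[...,1],hsv[...,2]
w=np.zeros(S.shape,bool); 
wh=((S<62)&(V>100))
for u,v in((157,240),(241,238),(290,231)):
    w[:]=0;w[v-16:v+17,u-20:u+21]=1
    m=cv2.morphologyEx((w&wh).astype(np.uint8),cv2.MORPH_CLOSE,np.ones((9,9),np.uint8)); print('carton',rect("top",m,.04))
p=np.array([[.6723,.1954],[.6554,-.0337],[.5867,.2017],[.5698,-.0275]]);print(p.mean(0),np.degrees(np.arctan2(*((p[0]+p[2]-p[1]-p[3]))[::-1])))
to((.47,-.075,.15),None)
E
```

```text
t: 5.85
position: [0.6137, -0.2126, 0.0989]
orientation: [0.004, -3.142, 0.0]
ft_force: [0.5, 0.7, -1.6]
width: 0.0436
finger_force: 0.0
t: 6.55
position: [0.5512, -0.0732, 0.2296]
orientation: [0.01, -3.141, -0.002]
ft_force: [0.9, 0.1, 0.4]
width: 0.0706
finger_force: 0.0
carton [  0.4334   0.3358  71.8596  47.3089 -14.3753]
carton [ 0.4375  0.0823 71.5828 47.8881 12.0957]
carton [ 4.58100e-01 -6.16000e-02  1.18348e+02  9.44722e+01  8.94979e+01]
[0.62105  0.083975] 85.7820257632563
at [ 0.5534 -0.0771  0.2293] yaw 90.2 j6 -1.92
(np.float64(0.0), 'turn/0.15', array([-0.  ,  0.01,  0.  ]), 'shift now', array([0.334, 0.01 , 0.317]), 'shift if turned first', array([0.334, 0.01 , 0.317]))
(np.float64(0.0), 'turn/0.15', array([-0.  ,  0.01,  0.  ]), 'shift now', array([0.334, 0.01 , 0.317]), 'shift if turned first', array([0.334, 0.01 , 0.317]))
```

View pics/b.png

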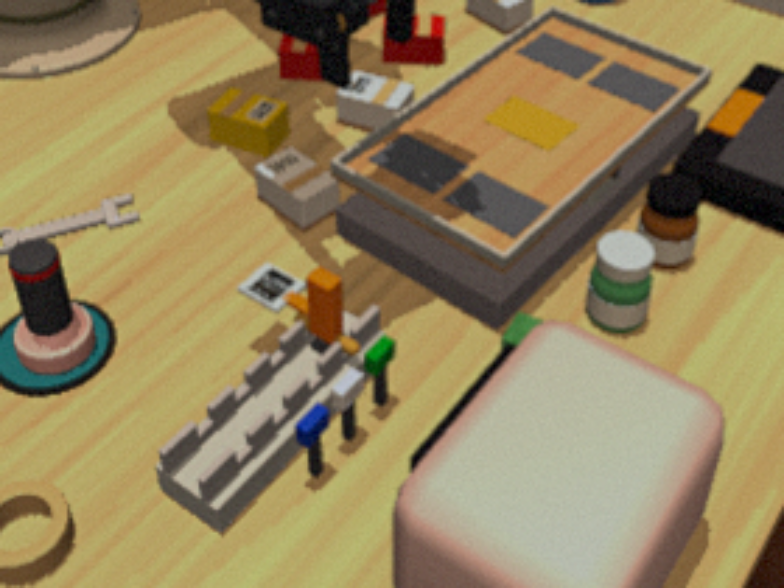

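View pics/t1.png

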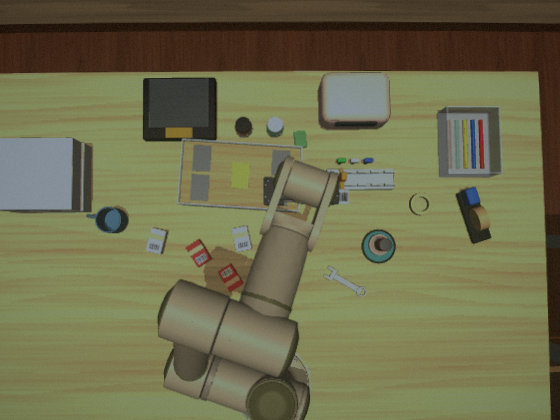

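The tag sits by the green flag (its grip is at crop (325,300), pin down in the last notch), with three white cartons and nothing hidden. The tray centre is (0.621,0.084), rotated −4.2°. Next is the right carton.

```bash
python3 - <<'E'
from h import *
im=cv2.imread("pics/top0.png")
hsv=cv2.cvtColor(im,cv2.COLOR_BGR2HSV).astype(int);S,V=hsv[...,1],hsv[...,2]
w=np.zeros(S.shape,bool);w[215:248,275:312]=1
m=cv2.morphologyEx((w&(S<62)&(V>100)).astype(np.uint8),cv2.MORPH_CLOSE,np.ones((9,9),np.uint8)); c=rect("top",m,.04);print(c)
to((c[0],c[1],.12),90+c[4])
E
```

```text
[ 4.59200e-01 -7.08000e-02  7.18687e+01  4.80612e+01 -8.69770e+00]
at [ 0.5534 -0.0771  0.2293] yaw 90.2 j6 -1.92
(np.float64(-8.9), 'turn/0.15', array([-0.  ,  0.01,  1.04]), 'shift now', array([0.377, 0.027, 0.437]), 'shift if turned first', array([ 0.376, -0.032,  0.437]))
(np.float64(171.1), 'turn/0.15', array([-1.000e-02, -1.000e-02, -1.991e+01]), 'shift now', array([0.377, 0.027, 0.437]), 'shift if turned first', array([-0.376,  0.032,  0.437]))
```

```bash
python3 -m pendant '[[[0,0,0,0,0,1,0],[0.18,-0.016,0,0,0,0.04,0],[0.18,-0.016,0.1,0,0,0,0],[0.016,0,0.16,0,0,0,0],[0,0,0.177,0,0,0,0],[0,0,0,0,0,0,0]]]'; python3 - <<'E'
from h import *
to((.4592,-.0708,.037),81.3)
E
```

```text
t: 7.25
position: [0.4592, -0.0721, 0.1168]
orientation: [-0.244, -3.124, -0.004]
ft_force: [0.0, -0.3, 0.8]
width: 0.0879
finger_force: 0.0
at [ 0.4592 -0.0721  0.1168] yaw 81.1 j6 -1.83
(np.float64(0.2), 'turn/0.15', array([ 0.01, -0.05, -0.02]), 'shift now', array([-0.002,  0.005,  0.319]), 'shift if turned first', array([0.001, 0.005, 0.319]))
(np.float64(-179.8), 'turn/0.15', array([-9.000e-02, -2.000e-02,  2.092e+01]), 'shift now', array([-0.002,  0.005,  0.319]), 'shift if turned first', array([-0.001, -0.005,  0.319]))
```

```bash
python3 -m pendant '[[[0,0.004,0.12,0,0,0,0],[0,0,0.12,0,0,0,0],[0,0,0.075,0,0,0,0],[0,0,0,0,0,0,0],[0,0,0,0,0,0,1],[0,0,0,0,0,0,1],[0,0,0,0,0,0,1],[0,0,0,0,0,0,1],[0,0,0,0,0,0,1]]]' 15; python3 -m pendant '[[[0,0,-0.1,0,0,0,1],[0,0,-0.2,0,0,0,1],[0,0,-0.2,0,0,0,1],[0,0,0,0,0,0,1]]]'; python3 - <<'E'
from h import *
to((.6126,-.0307,.15),85.8)
E
```

```text
t: 8.15
position: [0.4611, -0.0707, 0.042]
orientation: [0.241, 3.132, -0.0]
ft_force: [0.3, 0.5, 1.0]
width: 0.0505
finger_force: 0.0
t: 8.55
position: [0.4629, -0.0713, 0.1719]
orientation: [0.24, 3.122, -0.006]
ft_force: [0.1, -0.6, -2.7]
width: 0.046
finger_force: 15.0
at [ 0.4629 -0.0713  0.1719] yaw 81.2 j6 -1.82
(np.float64(4.6), 'turn/0.15', array([-0.02,  0.07, -0.53]), 'shift now', array([-0.566,  0.252,  0.093]), 'shift if turned first', array([-0.585,  0.206,  0.088]))
(np.float64(-175.4), 'turn/0.15', array([ 0.11,  0.03, 20.41]), 'shift now', array([-0.566,  0.252,  0.093]), 'shift if turned first', array([ 0.585, -0.206,  0.088]))
```

```bash
python3 -m pendant '[[[0,0,0,0,0,-0.53,1],[-0.1,0.035,0,0,0,0,1],[-0.15,0.053,0,0,0,0,1],[-0.15,0.053,0,0,0,0,1],[-0.12,0.043,0,0,0,0,1],[-0.065,0.022,0,0,0,0,1],[0,0,0,0,0,0,1],[0,0,0,0,0,0,1]]]'; python3 - <<'E'
from h import *
im=imaging.get_image("scene")[:,:,::-1]; cv2.imwrite("pics/c.png",cv2.resize(im[130:330,200:430],None,fx=2.9,fy=2.9))
to((.6126,-.0307,.12),85.8)
E
```

```text
t: 9.35
position: [0.6098, -0.03, 0.1654]
orientation: [-0.116, -3.137, -0.001]
ft_force: [0.3, -0.6, -1.7]
width: 0.0458
finger_force: 15.0
at [ 0.6096 -0.0302  0.1658] yaw 85.7 j6 -1.74
(np.float64(0.1), 'turn/0.15', array([ 0.  , -0.01, -0.01]), 'shift now', array([-0.012, -0.001,  0.183]), 'shift if turned first', array([-0.012, -0.001,  0.183]))
(np.float64(-179.9), 'turn/0.15', array([-2.000e-02, -0.000e+00,  2.094e+01]), 'shift now', array([-0.012, -0.001,  0.183]), 'shift if turned first', array([0.012, 0.001, 0.183]))
```

View pics/c.png

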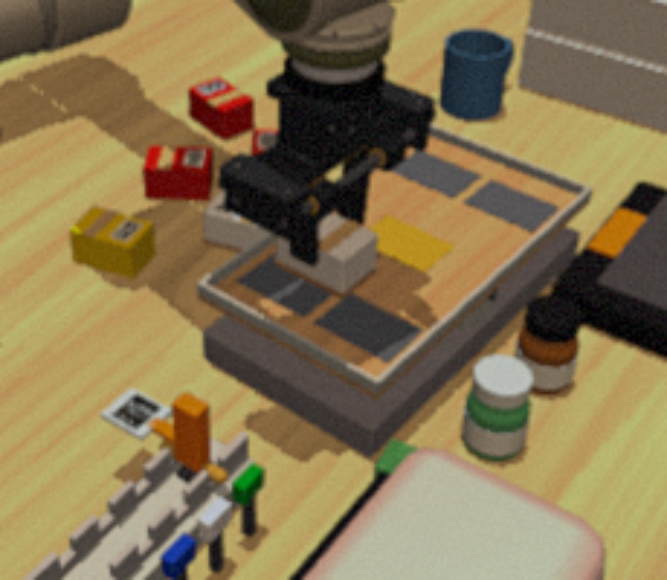

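The carton is held level over the tray's near-right end, with its lower front corner at crop (347,290). Now I lower it.

```bash
python3 -m pendant '[[[-0.01,0,0.08,0,0,0,1],[0,0,0.08,0,0,0,1],[0,0,0.04,0,0,0,1],[0,0,0.01,0,0,0,1],[0,0,0,0,0,0,1],[0,0,0,0,0,0,0.8],[0,0,0,0,0,0,0.3],[0,0,0,0,0,0,0.2],[0,0,0,0,0,0,0.2]]]'; python3 -m pendant '[[[0,0,-0.1,0,0,0,0.2],[0,0,-0.2,0,0,0,0.2],[0,0,-0.1,0,0,0,0.2],[0.15,0,0,0,0,0,0],[0.15,0,0,0,0,0,0],[0.15,0,0,0,0,0,0],[0,0,0,0,0,0,0]]]'; python3 - <<'E'
from h import *
im=imaging.get_image("top")[:,:,::-1]; cv2.imwrite("pics/d.png",cv2.resize(im[130:310,140:410],None,fx=2.9,fy=2.9))
to((.4375,.0824,.12),101.5)
E
```

```text
t: 10.3
position: [0.6133, -0.0303, 0.1144]
orientation: [0.117, 3.139, -0.0]
ft_force: [0.4, 0.5, -0.1]
width: 0.0678
finger_force: 0.0
t: 11.0
position: [0.4974, -0.0211, 0.2143]
orientation: [-0.116, -3.137, -0.001]
ft_force: [-0.1, -0.4, 0.1]
width: 0.0883
finger_force: 0.0
at [ 0.4998 -0.0217  0.2147] yaw 85.7 j6 -1.78
(np.float64(15.8), 'turn/0.15', array([-0.  ,  0.  , -1.83]), 'shift now', array([0.28 , 0.397, 0.379]), 'shift if turned first', array([0.161, 0.458, 0.379]))
(np.float64(-164.2), 'turn/0.15', array([1.000e-02, 0.000e+00, 1.911e+01]), 'shift now', array([0.28 , 0.397, 0.379]), 'shift if turned first', array([-0.161, -0.458,  0.379]))
```

View pics/d.png

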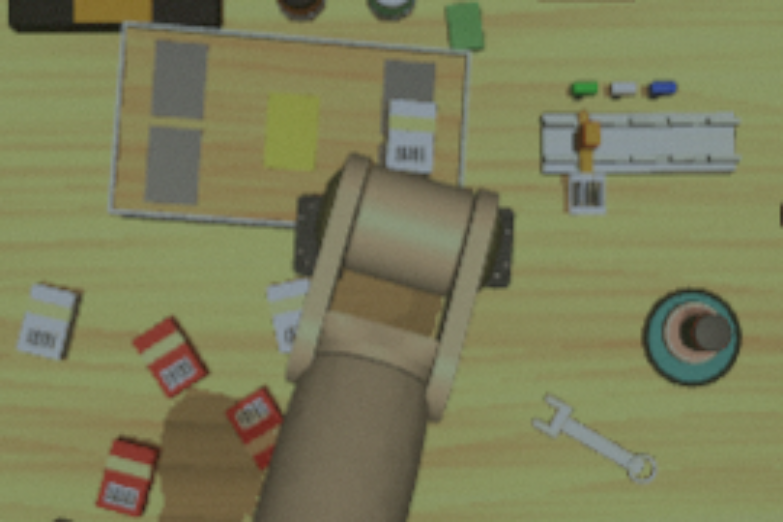

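The first carton lies on the tray's right side, at crop (411,135). The middle carton, partly hidden at (288,312), has not moved. It goes next.

```bash
python3 -m pendant '[[[0,0,0,0,0,-0.92,0],[0,0,0,0,0,-0.91,0],[0.06,0.15,0,0,0,0,0],[0.06,0.15,0.02,0,0,0,0],[0.04,0.158,0.06,0,0,0,0],[0,0,0.15,0,0,0,0],[0,0,0.15,0,0,0,0],[0,0,0,0,0,0,0],[0,0,0,0,0,0,0]]]'; python3 - <<'E'
from h import *
to((.4375,.0824,.037),101.5)
E
```

```text
t: 11.95
position: [0.4402, 0.0822, 0.1196]
orientation: [-0.314, 3.126, -0.0]
ft_force: [0.0, 0.3, 0.5]
width: 0.088
finger_force: 0.0
at [0.4402 0.0822 0.1196] yaw 101.5 j6 -1.85
(np.float64(0.0), 'turn/0.15', array([-0.,  0., -0.]), 'shift now', array([0.01 , 0.003, 0.33 ]), 'shift if turned first', array([0.01 , 0.003, 0.33 ]))
(np.float64(-180.0), 'turn/0.15', array([ 0.  ,  0.  , 20.94]), 'shift now', array([0.01 , 0.003, 0.33 ]), 'shift if turned first', array([-0.01 , -0.003,  0.33 ]))
```

```bash
python3 -m pendant '[[[0.009,0.003,0.08,0,0,0,0.2],[0,0,0.12,0,0,0,0.2],[0,0,0.11,0,0,0,0.2],[0,0,0.01,0,0,0,0.2],[0,0,0,0,0,0,1],[0,0,0,0,0,0,1],[0,0,0,0,0,0,1],[0,0,0,0,0,0,1],[0,0,0,0,0,0,1],[0,0,0,0,0,0,1]]]' 15; python3 -m pendant '[[[0,0,-0.1,0,0,0,1],[0,0,-0.2,0,0,0,1],[0,0,-0.2,0,0,0,1],[0,0,0,0,0,0,1],[0,0,0,0,0,0,1]]]'; python3 - <<'E'
from h import *
to((.621,.084,.165),85.8)
E
```

```text
t: 12.95
position: [0.4373, 0.0826, 0.0403]
orientation: [-0.314, 3.123, -0.001]
ft_force: [-0.5, 1.5, 9.6]
width: 0.0459
finger_force: 15.0
t: 13.45
position: [0.4366, 0.0826, 0.1648]
orientation: [-0.314, 3.124, -0.001]
ft_force: [-1.0, -0.4, -1.5]
width: 0.0458
finger_force: 15.0
at [0.4366 0.0826 0.1648] yaw 101.5 j6 -1.85
(np.float64(-15.7), 'turn/0.15', array([-0.  ,  0.02,  1.82]), 'shift now', array([-0.724, -0.141,  0.001]), 'shift if turned first', array([-0.735,  0.06 , -0.001]))
(np.float64(164.3), 'turn/0.15', array([ -0.02,  -0.  , -19.12]), 'shift now', array([-0.724, -0.141,  0.001]), 'shift if turned first', array([ 0.735, -0.06 , -0.001]))
```

```bash
python3 -m pendant '[[[0,0,0,0,0,0.91,1],[0,0,0,0,0,0.91,1],[-0.1,0.008,0,0,0,0,1],[-0.15,0.013,0,0,0,0,1],[-0.16,0.013,0,0,0,0,1],[-0.15,0.013,0,0,0,0,1],[-0.12,0.01,0,0,0,0,1],[-0.05,0.004,0,0,0,0,1],[0,0,0,0,0,0,1],[0,0,0,0,0,0,1]]]'; python3 - <<'E'
from h import *
to((.621,.084,.119),85.8)
E
```

```text
t: 14.45
position: [0.6187, 0.0846, 0.1623]
orientation: [-0.114, -3.136, -0.0]
ft_force: [0.7, 0.2, -0.8]
width: 0.046
finger_force: 15.0
at [0.6187 0.0846 0.1623] yaw 85.8 j6 -1.55
(np.float64(-0.0), 'turn/0.15', array([-0.  , -0.02,  0.  ]), 'shift now', array([-0.01 , -0.002,  0.173]), 'shift if turned first', array([-0.009, -0.002,  0.173]))
(np.float64(180.0), 'turn/0.15', array([  0.04,  -0.  , -20.94]), 'shift now', array([-0.01 , -0.002,  0.173]), 'shift if turned first', array([0.009, 0.002, 0.173]))
```

```bash
python3 -m pendant '[[[-0.009,-0.002,0.07,0,0,0,1],[0,0,0.06,0,0,0,1],[0,0,0.04,0,0,0,1],[0,0,0.005,0,0,0,1],[0,0,0,0,0,0,1],[0,0,0,0,0,0,0.8],[0,0,0,0,0,0,0.3],[0,0,0,0,0,0,0.2],[0,0,0,0,0,0,0.2]]]'; python3 -m pendant '[[[0,0,-0.1,0,0,0,0.2],[0,0,-0.2,0,0,0,0.2],[0,0,-0.1,0,0,0,0.2],[0.18,0,0,0,0,0,0],[0.18,0,0,0,0,0,0],[0.18,0,0,0,0,0,0],[0.18,0,0,0,0,0,0],[0,0,0,0,0,0,0]]]'; python3 - <<'E'
from h import *
im=imaging.get_image("top")[:,:,::-1]; cv2.imwrite("pics/e.png",cv2.resize(im[130:310,140:410],None,fx=2.9,fy=2.9))
hsv=cv2.cvtColor(im,cv2.COLOR_BGR2HSV).astype(int);S,V=hsv[...,1],hsv[...,2]
w=np.zeros(S.shape,bool);w[220:265,130:180]=1
m=cv2.morphologyEx((w&(S<62)&(V>100)).astype(np.uint8),cv2.MORPH_CLOSE,np.ones((9,9),np.uint8)); c=rect("top",m,.04);print(c)
to((c[0],c[1],.12),90+c[4])
E
```

```text
t: 15.35
position: [0.622, 0.0839, 0.1207]
orientation: [0.114, 3.139, 0.0]
ft_force: [0.2, -0.7, 0.1]
width: 0.0674
finger_force: 0.0
t: 16.15
position: [0.4375, 0.0977, 0.2204]
orientation: [-0.113, -3.137, -0.0]
ft_force: [1.4, -0.0, 0.6]
width: 0.0881
finger_force: 0.0
[  0.4334   0.3357  71.8656  47.1906 -14.4154]
at [0.4407 0.0973 0.2209] yaw 85.9 j6 -1.54
(np.float64(-10.3), 'turn/0.15', array([0. , 0. , 1.2]), 'shift now', array([0.098, 0.949, 0.404]), 'shift if turned first', array([0.266, 0.916, 0.404]))
(np.float64(169.7), 'turn/0.15', array([ -0.  ,   0.  , -19.75]), 'shift now', array([0.098, 0.949, 0.404]), 'shift if turned first', array([-0.266, -0.916,  0.404]))
```

View pics/e.png

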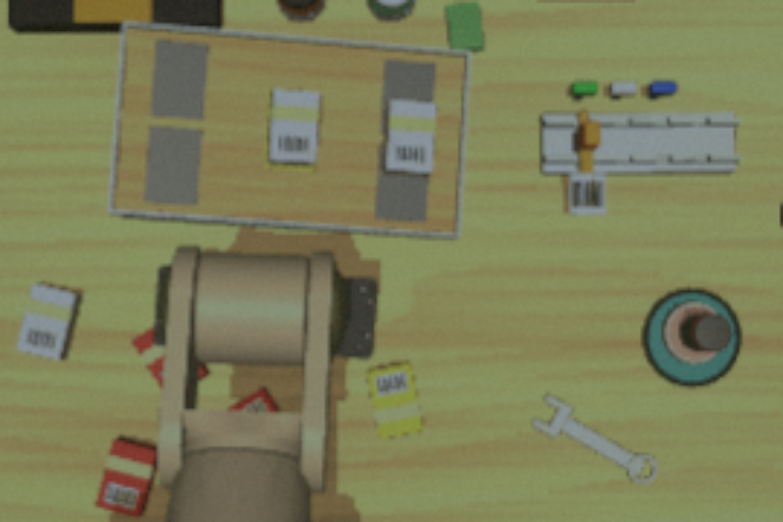

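Both cartons sit on the tray, at crop (294,128) and (411,135). The left one at (48,321) hasn't moved. The mug is close to it, so I check the gripper body's clearance.

```bash
python3 -m pendant '[[[0,0,0,0,0,0.6,0],[0,0,0,0,0,0.6,0],[0.05,0.16,0,0,0,0,0],[0.05,0.18,0,0,0,0,0],[0.05,0.18,0,0,0,0,0],[0.05,0.18,0,0,0,0,0.1],[0.05,0.16,0.1,0,0,0,0.2],[0.016,0.056,0.15,0,0,0,0.2],[0,0,0.1,0,0,0,0.2],[0,0,0,0,0,0,0.2],[0,0,0,0,0,0,0.2]]]'; python3 - <<'E'
from h import *
im=cv2.imread("pics/top0.png");hsv=cv2.cvtColor(im,cv2.COLOR_BGR2HSV).astype(int);H,S,V=hsv[...,0],hsv[...,1],hsv[...,2]
w=np.zeros(S.shape,bool);w[200:240,96:132]=1
m=w&(H>88)&(H<125)&(S>70); p=np.argwhere(m)[:,::-1].astype(np.float32)
(cx,cy),r=cv2.minEnclosingCircle(p);print(cx,cy,r,onz("top",(cx,cy),.085),p.min(0),p.max(0))
to((.4334,.3357,.043),75.6)
E
```

```text
t: 17.3
position: [0.4364, 0.3355, 0.1333]
orientation: [0.397, 3.116, 0.001]
ft_force: [0.3, -0.4, -0.2]
width: 0.0706
finger_force: 0.0
107.96858978271484 219.141357421875 12.936515808105469 [0.49500458 0.46292524] [ 96. 207.] [120. 232.]
at [0.4364 0.3355 0.1333] yaw 75.5 j6 -0.88
(np.float64(0.1), 'turn/0.15', array([ 0.  ,  0.  , -0.01]), 'shift now', array([ 0.012, -0.002,  0.361]), 'shift if turned first', array([ 0.012, -0.002,  0.361]))
(np.float64(-179.9), 'turn/0.15', array([ 1.000e-02, -0.000e+00,  2.093e+01]), 'shift now', array([ 0.012, -0.002,  0.361]), 'shift if turned first', array([-0.012,  0.002,  0.361]))
```

The mug's rim could come within reach of the body, so I grip a little higher (TCP 0.050, body above the mug's 85 mm).

```bash
python3 -m pendant '[[[0.012,-0.002,0.12,0,0,0,0.2],[0,0,0.12,0,0,0,0.2],[0,0,0.08,0,0,0,0.2],[0,0,0.01,0,0,0,0.2],[0,0,0,0,0,0,0.2],[0,0,0,0,0,0,1],[0,0,0,0,0,0,1],[0,0,0,0,0,0,1],[0,0,0,0,0,0,1],[0,0,0,0,0,0,1]]]' 25; python3 -m pendant '[[[0,0,-0.06,0,0,0,1],[0,0,-0.2,0,0,0,1],[0,0,-0.2,0,0,0,1],[0,0,-0.06,0,0,0,1],[0,0,0,0,0,0,1]]]'; python3 - <<'E'
from h import *
to((.629,.199,.185),85.8)
E
```

```text
t: 18.3
position: [0.4327, 0.3358, 0.0511]
orientation: [0.396, 3.115, 0.001]
ft_force: [-0.1, -0.8, 5.7]
width: 0.0458
finger_force: 25.0
t: 18.8
position: [0.4328, 0.3359, 0.1826]
orientation: [0.395, 3.112, 0.004]
ft_force: [-1.0, 0.7, -1.8]
width: 0.0454
finger_force: 25.0
at [0.4328 0.3359 0.1826] yaw 75.5 j6 -0.87
(np.float64(10.3), 'turn/0.15', array([ 0.02,  0.03, -1.2 ]), 'shift now', array([-0.897, -0.334, -0.007]), 'shift if turned first', array([-0.823, -0.489, -0.01 ]))
(np.float64(-169.7), 'turn/0.15', array([ 0.04, -0.03, 19.75]), 'shift now', array([-0.897, -0.334, -0.007]), 'shift if turned first', array([ 0.823,  0.489, -0.01 ]))
```

```bash
python3 -m pendant '[[[0,0,0,0,0,-0.6,1],[0,0,0,0,0,-0.6,1],[-0.12,-0.07,0,0,0,0,1],[-0.15,-0.09,0,0,0,0,1],[-0.16,-0.095,0,0,0,0,1],[-0.16,-0.095,0,0,0,0,1],[-0.14,-0.085,0,0,0,0,1],[-0.09,-0.05,0,0,0,0,1],[0,0,0,0,0,0,1],[0,0,0,0,0,0,1]]]'; python3 - <<'E'
from h import *
im=cv2.imread("pics/e.png")
a=np.radians(-4.2);X=np.array([np.cos(a),np.sin(a)]);Y=np.array([-np.sin(a),np.cos(a)]);c=np.array([.621,.084])
for uv,z in(((411,135),.105),((294,128),.116)):
    w=onz("top",(uv[0]/2.9+140,uv[1]/2.9+130),z)-c; print(w@X,w@Y)
to((.629,.199,.14),85.8)
E
```

```text
t: 19.8
position: [0.6272, 0.1996, 0.1781]
orientation: [-0.115, -3.136, 0.001]
ft_force: [-0.2, -0.5, -1.1]
width: 0.0457
finger_force: 25.0
-0.0002463575934059936 -0.12081754966397118
-0.0023706012441688513 -0.006156378473627445
at [0.6272 0.1996 0.1781] yaw 85.8 j6 -1.37
(np.float64(0.0), 'turn/0.15', array([-0.  , -0.02, -0.  ]), 'shift now', array([-0.008, -0.002,  0.153]), 'shift if turned first', array([-0.007, -0.002,  0.153]))
(np.float64(-180.0), 'turn/0.15', array([-4.000e-02,  1.000e-02,  2.094e+01]), 'shift now', array([-0.008, -0.002,  0.153]), 'shift if turned first', array([0.007, 0.002, 0.153]))
```

```bash
python3 -m pendant '[[[-0.007,0.018,0.07,0,0,0,1],[0,0,0.06,0,0,0,1],[0,0,0.04,0,0,0,1],[0,0,0.02,0,0,0,1],[0,0,0.005,0,0,0,1],[0,0,0,0,0,0,1],[0,0,0,0,0,0,0.8],[0,0,0,0,0,0,0.4],[0,0,0,0,0,0,0.2],[0,0,0,0,0,0,0.2]]]'; python3 -m pendant '[[[0,0,-0.06,0,0,0,0.2],[0,0,-0.2,0,0,0,0.2],[0,0,-0.16,0,0,0,0.2],[0.18,0,0,0,0,0,0.2],[0.18,0,0,0,0,0,0],[0.18,0,0,0,0,0,0],[0.18,0,0,0,0,0,0],[0,0,0,0,0,0,0],[0,0,0,0,0,0,0],[0,0,0,0,0,0,0]]]'; python3 - <<'E'
from h import *
im=imaging.get_image("top")[:,:,::-1]
b=imaging.get_image("scene")[:,:,::-1]; 
cv2.imwrite("pics/f.png",np.vstack([cv2.resize(im[130:260,140:410],None,fx=2.2,fy=2.2),cv2.resize(b[140:280,200:470],None,fx=2.2,fy=2.2)]))
to((.4115,-.3294,.25),None)
E
```

```text
t: 20.8
position: [0.6301, 0.204, 0.1318]
orientation: [0.114, 3.139, 0.0]
ft_force: [-0.2, -0.1, -0.2]
width: 0.0668
finger_force: 0.0
t: 21.8
position: [0.4517, 0.2171, 0.2368]
orientation: [0.115, 3.138, 0.0]
ft_force: [0.2, -0.2, -0.0]
width: 0.0882
finger_force: 0.0
at [0.4516 0.217  0.2364] yaw 85.8 j6 -1.29
(np.float64(0.0), 'turn/0.15', array([ 0.,  0., -0.]), 'shift now', array([-1.000e-03, -2.192e+00, -5.500e-02]), 'shift if turned first', array([-1.000e-03, -2.192e+00, -5.500e-02]))
(np.float64(0.0), 'turn/0.15', array([ 0.,  0., -0.]), 'shift now', array([-1.000e-03, -2.192e+00, -5.500e-02]), 'shift if turned first', array([-1.000e-03, -2.192e+00, -5.500e-02]))
```

View pics/f.png

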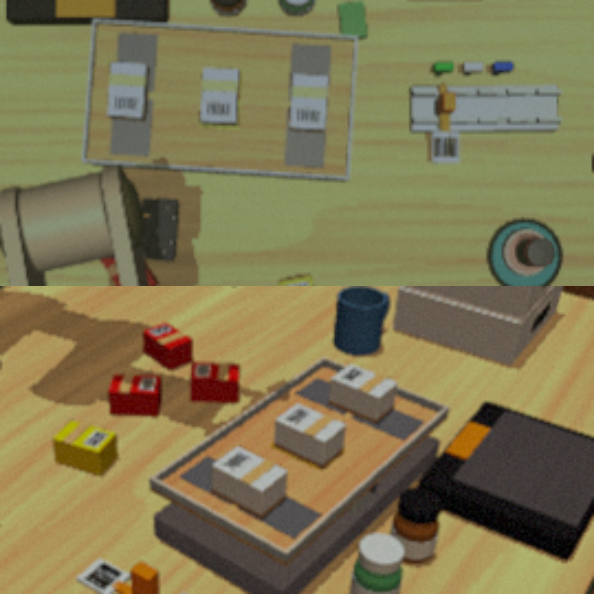

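The tray rests level with cartons at left, middle and right (crop (127,90), (220,95), (308,101)). On to the wand.

```bash
python3 -m pendant '[[[0,-0.12,0,0,0,0,0],[0,-0.19,0,0,0,0,0],[0,-0.19,0,0,0,0,0],[0,-0.19,0,0,0,0,0],[0,-0.19,0,0,0,0,0],[0,-0.19,0,0,0,0,0],[0,-0.19,0,0,0,0,0],[0,-0.19,0,0,0,0,0],[0,-0.19,0,0,0,0,0],[0,-0.19,0,0,0,0,0],[0,-0.19,0,0,0,0,0],[0,-0.1,0,0,0,0,0]]]'; python3 - <<'E'
from h import *
im=cv2.imread("pics/top0.png");hsv=cv2.cvtColor(im,cv2.COLOR_BGR2HSV).astype(int);H,S,V=hsv[...,0],hsv[...,1],hsv[...,2]
w=np.zeros(S.shape,bool);w[226:268,358:402]=1
# pad ellipse incl. black border: anything not wood
m=(w&~((H>18)&(H<40)&(S>70)&(V>95))).astype(np.uint8)
m=cv2.morphologyEx(m,cv2.MORPH_OPEN,np.ones((3,3),np.uint8))
c=max(cv2.findContours(m,cv2.RETR_EXTERNAL,cv2.CHAIN_APPROX_NONE)[0],key=cv2.contourArea)
q=np.array([onz("top",p,.003) for p in c[:,0]])
(cx,cy),r=cv2.minEnclosingCircle((q*1000).astype(np.float32));print(cx,cy,r)
pk=(w&(H<18)&(S>45)&(V>75)).astype(np.uint8); c=np.argwhere(pk)[:,::-1]
q=np.array([onz("top",p,.026) for p in c]);(cx,cy),r=cv2.minEnclosingCircle((q*1000).astype(np.float32));print('nose',cx,cy,r)
to((.415,-.329,.12),None)
E
```

```text
t: 23.1
position: [0.4115, -0.3157, 0.236]
orientation: [-0.119, -3.139, 0.001]
ft_force: [0.7, 0.7, 0.2]
width: 0.088
finger_force: 0.0
411.73858642578125 -329.77325439453125 52.51819610595703
nose 414.7854309082031 -331.1539611816406 29.467205047607422
at [ 0.4115 -0.3157  0.236 ] yaw 85.7 j6 -2.38
(np.float64(0.0), 'turn/0.15', array([-0., -0., -0.]), 'shift now', array([-0.018, -0.052,  0.464]), 'shift if turned first', array([-0.018, -0.052,  0.464]))
(np.float64(0.0), 'turn/0.15', array([-0., -0., -0.]), 'shift now', array([-0.018, -0.052,  0.464]), 'shift if turned first', array([-0.018, -0.052,  0.464]))
```

```bash
python3 -m pendant '[[[-0.014,-0.05,0,0,0,0,0],[0,0,0.1,0,0,0,0],[0,0,0.15,0,0,0,0],[0,0,0.15,0,0,0,0],[0,0,0.15,0,0,0,0],[0,0,0.07,0,0,0,0],[0,0,0,0,0,0,0],[0,0,0,0,0,0,0]]]'; python3 - <<'E'
from h import *
to((.415,-.3295,.075),None); print(arm.read_state()["ft_force"])
E
```

```text
t: 23.9
position: [0.4151, -0.3242, 0.082]
orientation: [0.114, 3.139, -0.0]
ft_force: [0.8, 0.7, 0.3]
width: 0.088
finger_force: 0.0
at [ 0.4151 -0.3242  0.082 ] yaw 85.9 j6 -2.39
(np.float64(0.0), 'turn/0.15', array([-0.,  0.,  0.]), 'shift now', array([-0.001, -0.021,  0.028]), 'shift if turned first', array([-0.001, -0.021,  0.028]))
(np.float64(0.0), 'turn/0.15', array([-0.,  0.,  0.]), 'shift now', array([-0.001, -0.021,  0.028]), 'shift if turned first', array([-0.001, -0.021,  0.028]))
[0.79877667 0.66089137 0.34786753]
```

```bash
python3 -m pendant '[[[0,-0.02,0.025,0,0,0,0],[0,0,0,0,0,0,0],[0,0,0,0,0,0,0.3],[0,0,0,0,0,0,1],[0,0,0,0,0,0,1],[0,0,0,0,0,0,1],[0,0,0,0,0,0,1],[0,0,0,0,0,0,1],[0,0,0,0,0,0,1]]]' 30;  python3 -m pendant '[[[0,0,-0.06,0,0,0,1],[0,0,-0.15,0,0,0,1],[0,0,-0.2,0,0,0,1],[0,0,-0.17,0,0,0,1],[0,0,0,0,0,0,1],[0,0,0,0,0,0,1]]]'; python3 - <<'E'
from h import *
im=imaging.get_image("scene")[:,:,::-1]; cv2.imwrite("pics/g.png",cv2.resize(im[150:370,90:350],None,fx=2.7,fy=2.7))
to((.557,-.2127,.22),None)
E
```

```text
t: 24.8
position: [0.4141, -0.329, 0.0753]
orientation: [-0.114, -3.139, -0.0]
ft_force: [-0.6, -0.4, 1.4]
width: 0.0373
finger_force: 30.0
t: 25.4
position: [0.4139, -0.3289, 0.2201]
orientation: [0.114, 3.139, -0.0]
ft_force: [0.3, 0.1, -2.7]
width: 0.0375
finger_force: 30.0
at [ 0.4137 -0.3286  0.219 ] yaw 85.8 j6 -2.39
(np.float64(0.0), 'turn/0.15', array([ 0.01, -0.01,  0.  ]), 'shift now', array([-0.538,  0.504, -0.004]), 'shift if turned first', array([-0.538,  0.504, -0.004]))
(np.float64(0.0), 'turn/0.15', array([ 0.01, -0.01,  0.  ]), 'shift now', array([-0.538,  0.504, -0.004]), 'shift if turned first', array([-0.538,  0.504, -0.004]))
```

View pics/g.png

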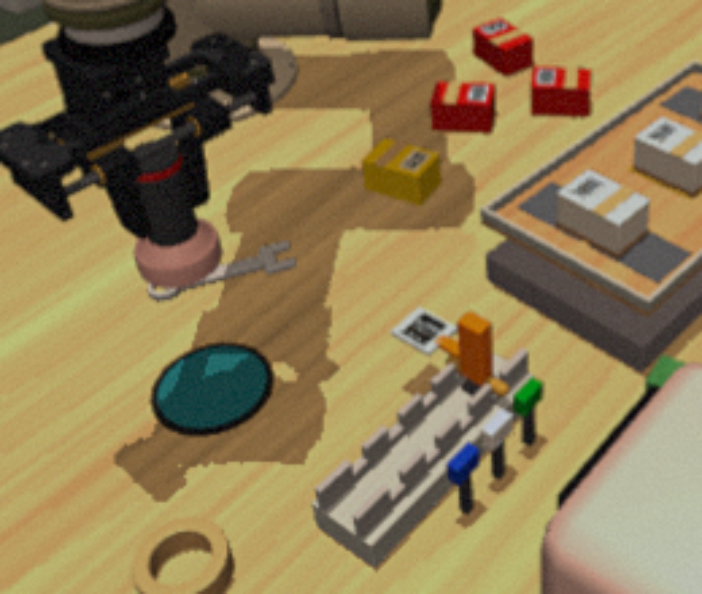

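The wand is held upright, with its pink nose at crop (178,253), and the pad at (212,388) is empty. I now measure the label, the pad and the nose offset.

```bash
python3 - <<'E'
from h import *
print('label',onz("top",(445/2.2+140,149/2.2+130),.0655),onz("scene",(424/2.7+90,330/2.7+150),.0655))
for n in("scene","top"):
    im=imaging.get_image(n)[:,:,::-1]
    hsv=cv2.cvtColor(im,cv2.COLOR_BGR2HSV).astype(int);H,S,V=hsv[...,0],hsv[...,1],hsv[...,2]
    w=np.zeros(S.shape,bool)
    if n=="scene":
        w[225:262,135:175]=1; m=w&((H<14)|(H>172))&(S>40)&(V>60)
        b=blobs(n,m,.16,80);print('pink',b, 'box',np.argwhere(m).min(0),np.argwhere(m).max(0))
        P=arm.read_state()["position"]
        # predicted silhouette of the nose cylinder
        t=np.linspace(0,2*np.pi,60); pts=np.array([proj(n,np.array([P[0]+.032*np.cos(a),P[1]+.032*np.sin(a),P[2]-.071+h])) for a in t for h in(0,.022)])
        print('pred box u,v',pts.min(0),pts.max(0)); print('dpix per +1cm x,y',proj(n,P+[.01,0,-.06])-proj(n,P+[0,0,-.06]),proj(n,P+[0,.01,-.06])-proj(n,P+[0,0,-.06]))
E
```

```text
label [ 0.55336869 -0.21434906] [ 0.55794497 -0.21273287]
pink [(np.int32(521), array([156.5, 245.9]), array([ 0.4232, -0.3335]))] box [232 140] [259 171]
pred box u,v [138.5522337 229.6640336] [172.18991529 257.74910336]
dpix per +1cm x,y [3.05447317 1.86974801] [ 3.83628504 -2.52081128]
```

```bash
python3 -m pendant '[[[-0.05,0.047,0,0,0,0,1],[-0.08,0.075,0,0,0,0,1],[-0.1,0.094,0,0,0,0,1],[-0.1,0.094,0,0,0,0,1],[-0.1,0.094,0,0,0,0,1],[-0.07,0.066,0,0,0,0,1],[-0.035,0.034,0,0,0,0,1],[0,0,0.03,0,0,0,1],[0,0,0.03,0,0,0,1],[0,0,0,0,0,0,1],[0,0,0,0,0,0,1]]]'; python3 - <<'E'
from h import *
to((.556,-.2128,.204),None); print(arm.read_state()["ft_force"])
im=imaging.get_image("scene")[:,:,::-1]; cv2.imwrite("pics/k.png",cv2.resize(im[190:330,180:340],None,fx=4,fy=4))
E
```

```text
t: 26.65
position: [0.556, -0.2139, 0.205]
orientation: [-0.116, -3.139, -0.0]
ft_force: [0.3, 0.2, -2.0]
width: 0.0375
finger_force: 30.0
at [ 0.556  -0.2139  0.205 ] yaw 85.8 j6 -2.06
(np.float64(0.0), 'turn/0.15', array([ 0.  , -0.01,  0.  ]), 'shift now', array([0.   , 0.005, 0.004]), 'shift if turned first', array([0.   , 0.005, 0.004]))
(np.float64(0.0), 'turn/0.15', array([ 0.  , -0.01,  0.  ]), 'shift now', array([0.   , 0.005, 0.004]), 'shift if turned first', array([0.   , 0.005, 0.004]))
[ 0.30683539  0.18865013 -1.97938321]
```

View pics/k.png

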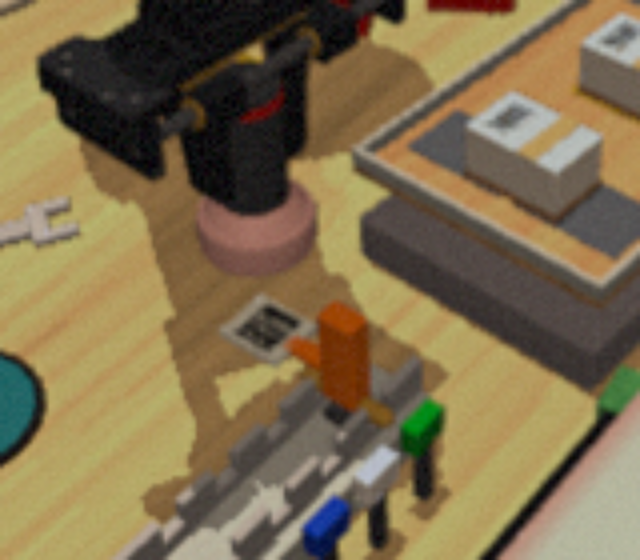

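The nose (crop (258,240)) hangs over the label (264,328) with the tag undisturbed. I hold it there for 2.4 s and check the nose against its prediction.

```bash
python3 -m pendant '[[[0,0.004,0,0,0,0,1],[0,0,0,0,0,0,1],[0,0,0,0,0,0,1],[0,0,0,0,0,0,1],[0,0,0,0,0,0,1],[0,0,0,0,0,0,1],[0,0,0,0,0,0,1],[0,0,0,0,0,0,1],[0,0,0,0,0,0,1],[0,0,0,0,0,0,1],[0,0,0,0,0,0,1],[0,0,0,0,0,0,1]]]'; python3 -m pendant '[[[0,0,0,0,0,0,1],[0,0,0,0,0,0,1],[0,0,0,0,0,0,1],[0,0,0,0,0,0,1],[0,0,0,0,0,0,1],[0,0,0,0,0,0,1],[0,0,0,0,0,0,1],[0,0,0,0,0,0,1],[0,0,0,0,0,0,1],[0,0,0,0,0,0,1],[0,0,0,0,0,0,1],[0,0,0,0,0,0,1]]]'; python3 - <<'E'
from h import *
n="scene";P=arm.read_state()["position"]
t=np.linspace(0,2*np.pi,60); pts=np.array([proj(n,np.array([P[0]+.032*np.cos(a),P[1]+.032*np.sin(a),P[2]-.071+h])) for a in t for h in(0,.022)])
print('pred u',pts.min(0),pts.max(0),'seen u',180+198/4,180+317/4,'v max',190+276/4)
to((.4125,-.3298,.2),None)
E
```

```text
t: 27.9
position: [0.5568, -0.2122, 0.2053]
orientation: [0.114, 3.139, -0.0]
ft_force: [-0.5, 0.1, -1.6]
width: 0.0376
finger_force: 30.0
t: 29.1
position: [0.5568, -0.2122, 0.2053]
orientation: [0.114, 3.139, -0.0]
ft_force: [0.6, -0.8, -2.2]
width: 0.0373
finger_force: 30.0
pred u [228.58441759 231.55880921] [259.50491125 259.32493383] seen u 229.5 259.25 v max 259.0
at [ 0.5568 -0.2122  0.2053] yaw 85.8 j6 -2.06
(np.float64(0.0), 'turn/0.15', array([-0.,  0.,  0.]), 'shift now', array([ 0.541, -0.511,  0.021]), 'shift if turned first', array([ 0.541, -0.511,  0.021]))
(np.float64(0.0), 'turn/0.15', array([-0.,  0.,  0.]), 'shift now', array([ 0.541, -0.511,  0.021]), 'shift if turned first', array([ 0.541, -0.511,  0.021]))
```

Prediction and picture agree within a pixel. Next I return the wand to the pad: away from the tag, then down.

```bash
python3 -m pendant '[[[0.05,-0.047,0,0,0,0,1],[0.08,-0.075,0,0,0,0,1],[0.1,-0.095,0,0,0,0,1],[0.1,-0.095,0,0,0,0,1],[0.1,-0.095,0,0,0,0,1],[0.07,-0.066,0,0,0,0,1],[0.04,-0.038,0,0,0,0,1],[0,0,0.1,0,0,0,1],[0,0,0.15,0,0,0,1],[0,0,0.12,0,0,0,1],[0,0,0.06,0,0,0,1],[0,0,0,0,0,0,1]]]';  python3 - <<'E'
from h import *
to((.4125,-.3298,.0755),None);print(arm.read_state()["ft_force"])
E
```

```text
t: 30.3
position: [0.4122, -0.3291, 0.096]
orientation: [-0.114, -3.137, -0.005]
ft_force: [0.0, -0.5, -2.1]
width: 0.0374
finger_force: 30.0
at [ 0.4122 -0.3291  0.096 ] yaw 85.8 j6 -2.4
(np.float64(0.0), 'turn/0.15', array([ 0.02, -0.02,  0.  ]), 'shift now', array([-0.002, -0.003,  0.082]), 'shift if turned first', array([-0.002, -0.003,  0.082]))
(np.float64(0.0), 'turn/0.15', array([ 0.02, -0.02,  0.  ]), 'shift now', array([-0.002, -0.003,  0.082]), 'shift if turned first', array([-0.002, -0.003,  0.082]))
[ 0.02197345 -0.50909635 -2.14891167]
```

```bash
python3 -m pendant '[[[0,0,0.03,0,0,0,1],[0,0,0.03,0,0,0,1],[0,0,0.012,0,0,0,1],[0,0,0.006,0,0,0,1],[0,0,0.002,0,0,0,1],[0,0,0,0,0,0,1]]]' 10
```

```text
t: 30.9
position: [0.4129, -0.3298, 0.078]
orientation: [0.114, 3.139, -0.001]
ft_force: [-0.7, -0.0, -2.6]
width: 0.0376
finger_force: 10.0
```

```bash
python3 -m pendant '[[[0,0,0.005,0,0,0,1],[0,0,0.004,0,0,0,1],[0,0,0,0,0,0,1],[0,0,0,0,0,0,1]]]' 10
```

```text
t: 31.3
position: [0.4128, -0.3298, 0.0755]
orientation: [-0.114, -3.139, -0.0]
ft_force: [-0.1, 0.1, -1.8]
width: 0.0378
finger_force: 10.0
```

```bash
python3 -m pendant '[[[0,0,0.004,0,0,0,1],[0,0,0,0,0,0,1],[0,0,0,0,0,0,0.5],[0,0,0,0,0,0,0.2],[0,0,0,0,0,0,0],[0,0,0,0,0,0,0],[0,0,0,0,0,0,0]]]'; python3 -m pendant '[[[0,0,-0.1,0,0,0,0],[0,0,-0.2,0,0,0,0],[0,0,-0.2,0,0,0,0],[0,0,-0.1,0,0,0,0],[0.1,0.16,0,0,0,0,0],[0,0.18,0,0,0,0,0],[0,0.18,0,0,0,0,0],[0,0.18,0,0,0,0,0],[0,0,0,0,0,0,0]]]'; python3 - <<'E'
from h import *
im=imaging.get_image("top")[:,:,::-1]
b=imaging.get_image("scene")[:,:,::-1]; 
cv2.imwrite("pics/z.png",np.vstack([cv2.resize(im[130:260,140:410],None,fx=2,fy=2),cv2.resize(b[150:340,130:400],None,fx=2,fy=1.8)]))
print(arm.read_state()["ft_force"])
E
```

```text
t: 32.0
position: [0.4128, -0.3298, 0.0745]
orientation: [-0.114, -3.139, 0.0]
ft_force: [-0.6, -0.6, 1.0]
width: 0.0738
finger_force: 0.0
t: 32.9
position: [0.4001, -0.1493, 0.2248]
orientation: [-0.107, -3.14, -0.002]
ft_force: [-0.8, 0.8, 0.1]
width: 0.0883
finger_force: 0.0
[ 0.45829101 -0.24780894 -0.18222569]
```

View pics/z.png

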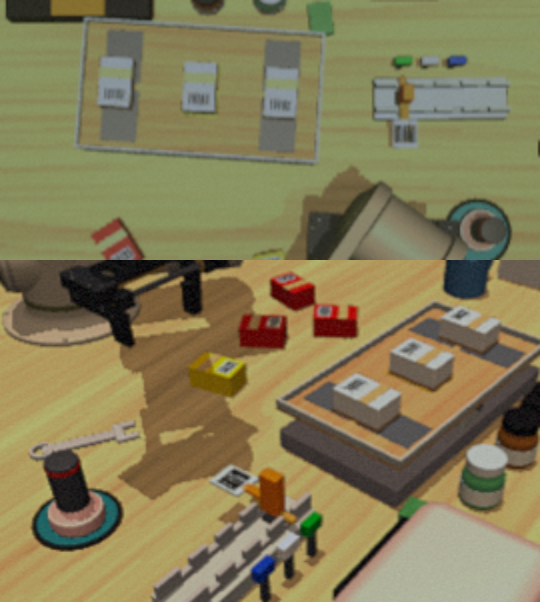

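The wand stands centred on its pad (lower picture (73,510)), the tag sits by the green flag (272,490), and the tray is level with all three cartons. Handing in.

```bash
python3 -c "
from cell import arm
print(arm.close_job())"
```

```text
the job is handed in; nothing more can be done
None
```

I handed the job in at about 33 s: in the last pictures the tag is down by the green flag, all three white cartons are on a level tray, and the wand is back upright on its pad after a 2.4 s hold about 7 cm above the label; no verdict came back.

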